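Seat a display in its test dock with the ratchet press

ROBOT

A 6-joint arm with a two-finger parallel gripper is mounted at the origin on a cart in front of the work surface, level with it; the furniture and walls round the work are solid. World frame = base frame: x ahead of the robot, y to its left, z up, the work surface at z = 0. Lengths are in mm, angles in degrees, forces in N, time in s.
With the tool pointing down it reaches from about 300 to 850 mm from the base axis. Payload 5.4 kg.
Tool frame: the origin (TCP) lies midway between the tips of the shut fingers; the grasp point (between the pads) lies 19 mm behind it; z points along the fingers, y is the direction in which the jaws open and shut (so a half turn about z gives the same grasp; the last joint's range is limited). The gripper opens to 85 mm and grips with 20 to 120 N. Pads are 22 mm wide; open, the fingers measure 114 mm over their backs; the gripper's body (76 mm by 85 mm) begins 54 mm behind the grasp point. The pads swing forward as they close: fully open they stand 13 mm farther back than shut.
Start: joints at [-81.194, 9.076, 91.501, -0, 79.423, -12.038], TCP at [204.577, -537.359, 231.299] pointing down, gripper open.
Joint ranges: [-166.64, 166.64], [-54.1, 131.32], [10.49, 154.53], [-73.88, 253.88], [9.74, 151.15], [-171.62, 171.62]. Speed limits (degrees/s): [147.25, 147.25, 180, 180, 180, 180].

INTERFACE

Orientations are given as a 3x3 rotation matrix whose columns are the frame's x, y, z axes.
In Python, from workcell import telemetry, viewer, hand_in gives the robot as it stands.
- The arm moves only by the tool carry_out, never from a script. Its argument "increments" is a list of rows, each a list of 7 numbers: the closure, from 0 (fully open) to 1 (shut), then the shift along the tool's x, y, z in m, then the turn, a rotation vector about the tool's x, y, z in degrees. In form: [[hand, tx, ty, tz, ax, ay, az], ...]. A call has 1 to 12 rows; each row is the pose to reach, as a shift and turn from the pose commanded when the call began, along the tool's axes at that moment; what a row does not reach only later rows make up. A row lasts 1/12 s, in which the tool goes at most 41.7 mm and 7.16 degrees, less where a joint would pass 70% of its speed; a pose out of reach is approached as far as the arm can. A call with a gripper value outside its range is refused whole. The fingers move at their own pace and stop on an object; "newtons" is the grip in N (left out, the last holds). Time passes only in rows, so rows that repeat a pose let the fingers close. It gives the time, the measured TCP pose, the force and the opening at its end, in the units of the state.
- telemetry.state(): the state, without advancing time (a new reading comes with each control period).
- viewer.read_camera(name): name is "scene" or "top"; returns (picture, depth): 420x560x3 uint8, red, green, blue; 420x560 float32, mm along the optical axis (not along the pixel's ray), 0 where there is no reading.
- viewer.calibration(name): a dict with "fovy" (degrees; the focal length in pixels is half the picture's height over the tangent of half this angle, whatever the lens; pixels are square), "cx", "cy" (the principal point, pixels), "rvec" (rotation vector, rad) and "tvec" (3), from world to camera coordinates, as OpenCV has them. Camera axes: x right, y down, z forward; pixel columns grow to the right and rows downward; lengths in mm; the calibration is good to about 2 mm. A picture is of the moment at which its call begins. calibration takes no time and is no camera call.
- hand_in(): hands the job in, once; it reports no verdict.
The state is a dict: "clock": time; "q": joint angles; "qvel": joint speeds; "joint_torque": joint torques, N m; "eef_pos": TCP position; "ee_rot": TCP orientation; "force": force on the tool from outside, world axes, zero at the start; "wrist_torque": the same for the moment, N m; "opening": finger opening in mm.
Only numpy, scipy, OpenCV 4.12 (cv2) and the standard library are available. Lean on these libraries where they do the work, as an engineer would, in place of code of your own. Each camera call takes 0.05 s, during which the arm holds its last target. There are 200 camera calls.

TASK

Seat the black display in its test dock with the ratchet press: turn the red knob clockwise, click by click, until the display is pressed firmly home against the dock's contacts and the pawl alone holds the squeeze with your hand off the press - about one click of squeeze, no more. Then throw the blue pawl lever back clear of the wheel (never force the knob back against the pawl) and wind the knob back anticlockwise until the ram is fully withdrawn. Leave the pawl back and the display seated, and let the other loose things be.

Things in the scene. Friction and masses are not known exactly. Their poses are not given: they have to be found in the camera images.
- press: ratchet press: grey plate 150 x 315 x 12 mm. Origin: underside, below the middle of the nest. Its y axis is the pressing direction: red knob over a toothed wheel at its -y end (axis at x = 20, y = -110 mm), nest with two guide rails in the middle, black dock contacts at its +y end; pawl on the -x side. Contacts' front is at y = 44 to 62 mm, unmeasured, varying: home must be felt
- knob_grip (a point): on the knob's axis at mid-height of its red hexagonal head (40 mm across flats, 40 mm high, 94 to 134 mm above the bench, on an 18 mm stem; the wheel's top is 49 mm above the bench). Axes turn with the knob: two flats always face its +y and -y, the others every 60 degrees; at knob angle 0 its axes are parallel to the press's
- knob_turn (a joint): rad, 0 = ram fully withdrawn (a stop), growing clockwise seen from above, to 2.6. Drives the ram 20 mm per rad; 30 teeth, a click at every multiple of 0.209 rad (4.2 mm). Takes 0.06 N m plus 0.1 N m per rad/s, and 0.02 N m for each N the ram presses. With the pawl down it cannot turn back past the last click; let go between clicks under load, it falls back to the last one
- knob: the red knob with its stem and the steel ratchet wheel below it (100 mm across, teeth on its upper face, turning as one); origin on the knob's axis at bench height, axes as knob_grip
- pawl_swing (a joint): pawl angle in rad: about 0 when its tip lies between the teeth (it rises to about 0.1 over each tooth and drops back by its weight), growing as it is lifted; past about 1.5 it stays thrown back by its own weight, against a stop at 2.3
- pawl_handle (a point): middle of the pawl's blue handle, a 12 mm round bar 48 mm long, level, along the press's x axis; 62 mm above the bench when the pawl is down. It swings about pawl_pivot at 42 mm radius: first up, then over towards the press's -y. Clear space below it and on both its long sides
- pawl_pivot (a point): point on the pawl's hinge line (level, along the press's x axis), beside the handle's middle, 60 mm above the bench
- pawl: the blue pawl arm, 48 mm from hinge to the steel tip that lies in the teeth, with its handle; origin on the hinge line, 36 mm along the press's x from pawl_pivot; its x axis is the hinge
- ram: steel rack bar 12 x 110 x 10 mm with a sprung black rubber nose 12 mm ahead of it (34 mm wide). Origin: middle of the bar's front end. The nose face stands 12 mm ahead of that, so at press y = -60 mm when withdrawn; it yields at 2.4 N per mm up to 12 mm, thus one click past home is about 10 N
- display: octagonal black display module 79 x 80 x 20 mm, 0.06 to 0.12 kg, loose, flat in the nest between the rails; origin: middle of its underside. It slides along the press's y axis until its front edge (40 mm from its origin) meets the contacts
- housing_cap: grey probe housing standing on the bench to the right, 74 mm wide, 130 mm tall, a loose bystander; origin: middle of its underside
- tape: roll of red tape lying on the bench to the left, 68 mm across, 18 mm high, a loose bystander; origin: middle of its underside
- spare_display: another display module like the one in the nest, lying on the bench well to the left, a loose bystander; origin: middle of its underside
There are look-alikes about, which are no part of the job. What is shaped like the display but pink is not meant.

How it is judged (in metres and radians):
On the way, in this order (a step that is already met when the one before it is completed fails the run):
1. the ram presses the display home, held by the pawl alone with the hand off the press (contact force between ram and display above 3 N and contact force between the fingers and press below 0.3 N and value of joint pawl_swing below 0.3 rad and y of display in the frame of press above 0.0025 m), for 0.3 s.
2. the pawl is thrown back clear of the wheel (value of joint pawl_swing above 1.6 rad), for 0.2 s.
At the end, for the whole second after the job is handed in: the knob is wound back to within 0.12 rad of its stop, the pawl stays thrown back (beyond 1.6 rad), and the display lies flat and at rest where it was pressed home (its origin beyond y = 2.5 mm of the press) (value of joint knob_turn below 0.12 rad and value of joint pawl_swing above 1.6 rad and y of display in the frame of press above 0.0025 m and z of display in the frame of press below 0.015 m and angle between display's own z axis and vertical below 0.05 rad and linear speed of display below 0.01 m/s); the robot touches nothing.
It fails at once if the ram presses on the display with more than 22 N (contact force between ram and display above 22 N).
It fails at once if the knob is forced back against the pawl (more than 25 N on the pawl's tip) (contact force between pawl and knob above 25 N).
It fails at once if a robot finger pushes the display (contact force between the fingers and display above 1 N).
It fails at once if a loose bystander is moved by more than 20 mm (distance of any of housing_cap, tape, spare_display from where it was at the start of the episode above 0.02 m).
It also fails if it takes over 72 s, if anything falls off the work surface, if the arm or the gripper's body presses on something with over 40 N, if the wrist force passes 120 N, or if a joint passes its speed limit or range.

## Working session

There is one attempt and no reset: what is moved stays moved. The work goes in short steps, Python scripts to look and compute and a tool call to move; the robot and the scene stay as the last step left them, time stands still between calls to the robot, and variables do not carry over. Pictures are saved under pics/ and viewed, about 8 in all and at most 12, crops included, and the job is handed in when it is done.

Besides the shell and the picture viewer there is one more tool, called after "Emit:" as name([rows], argument=value, ...), one row to a line, values as JSON. carry_out: Moves the arm, as the interface text tells. Its arguments: {"type":"object","properties":{"increments":{"type":"array"},"newtons":{"type":"number"}},"required":["increments"]}

```bash
ls; mkdir -p pics; cat > h.py <<'E'
import numpy as np, cv2
from workcell import telemetry, viewer
def cam(name):
    c=viewer.calibration(name); p,d=viewer.read_camera(name)
    f=p.shape[0]/2/np.tan(np.radians(c["fovy"])/2)
    R=cv2.Rodrigues(np.array(c["rvec"],float))[0]; t=np.array(c["tvec"],float).reshape(3)
    v,u=np.mgrid[:p.shape[0],:p.shape[1]]
    P=np.dstack([(u-c["cx"])/f*d,(v-c["cy"])/f*d,d]); W=(P-t)@R
    W[d==0]=np.nan
    return p,d,W,(f,c["cx"],c["cy"],R,t)
def proj(X,k):
    f,cx,cy,R,t=k; p=R@np.array(X,float)+t; return f*p[0]/p[2]+cx,f*p[1]/p[2]+cy
E
python3 - <<'E'
from h import *
for n in("scene","top"):
    p,d,W,k=cam(n); cv2.imwrite(f"pics/{n}0.png",p[:,:,::-1]); np.savez(f"{n}0.npz",p=p,W=W)
    print(n,-k[3].T@k[4],k[0])
print(telemetry.state())
E
```

```text
pics
scene [-312.77109012  952.46113897 1024.3733682 ] 540.5862076741736
top [ 252.93760522   70.35608831 1551.10452129] 513.0736324278723
{'clock': 0.1, 'q': array([-8.11948050e+01,  9.11140635e+00,  9.15653043e+01,  2.98723043e-04,
        7.94226634e+01, -1.20368987e+01]), 'qvel': array([-0.01209136, -0.06618106, -0.07291543,  0.02977134, -0.09353948,
        0.01993249]), 'joint_torque': array([-5.40949095e-04, -3.96990108e+01, -3.32339323e+01, -1.55924313e-04,
        4.15751652e-03, -6.36612256e-06]), 'eef_pos': array([ 204.4870683 , -536.8302229 ,  230.38911877]), 'ee_rot': array([[ 9.34564926e-01,  3.55792539e-01, -2.60429927e-04],
       [ 3.55792446e-01, -9.34563425e-01,  1.71474760e-03],
       [ 3.66706118e-04, -1.69520196e-03, -9.99998496e-01]]), 'force': array([-0.58767014,  0.6926894 , -0.92530496]), 'wrist_torque': array([ 0.00665431, -0.01046945,  0.00010178]), 'opening': 85.20225092412188}
```

View pics/scene0.png

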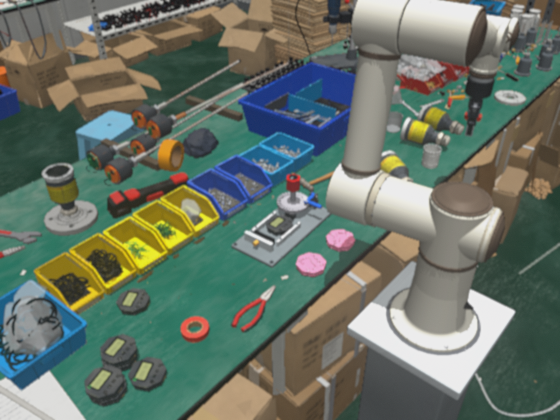

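View pics/top0.png

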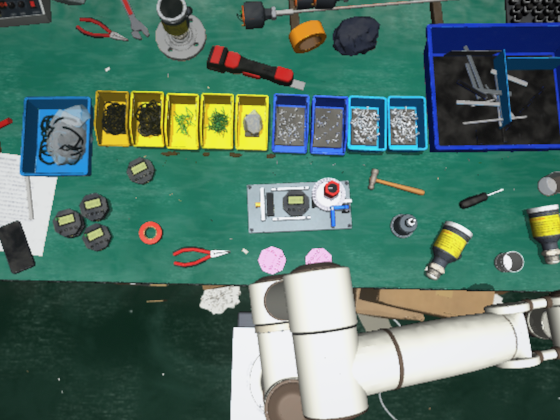

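The top view shows the press at (300,205): red knob (332,188), blue pawl (342,213), display in nest (294,204). Its contacts are on the left, so press y ≈ world +y. Possible confusions with the target display are the loose modules (67,222), (95,207), (97,237) and (140,170) and the pink octagons (271,260) and (318,260). With the knob or pawl: the red tape ring (150,232) and red-handled tools (245,65). I choose the black module in the nest, and the knob and handle on the press.

```bash
python3 - <<'E'
from h import *
z=np.load("top0.npz"); p=z["p"]; W=z["W"]
cv2.imwrite("pics/crop.png",cv2.resize(p[170:240,235:365],None,fx=6,fy=6,interpolation=cv2.INTER_CUBIC)[:,:,::-1])
hsv=cv2.cvtColor(p,cv2.COLOR_RGB2HSV); H,S,V=[hsv[...,i].astype(int) for i in range(3)]
win=np.zeros(H.shape,bool); win[170:240,235:365]=1
Z=W[...,2]
pl=win&(Z>4)&(Z<200)
m=cv2.morphologyEx(pl.astype(np.uint8),cv2.MORPH_CLOSE,np.ones((5,5)))
n,l,st,c=cv2.connectedComponentsWithStats(m); b=l==1+np.argmax(st[1:,4])
bb=b&(Z>6)&(Z<18)
r=cv2.minAreaRect(W[bb][:,:2].astype(np.float32)); print("plate",r, np.nanmedian(Z[bb]))
red=win&((H<8)|(H>172))&(S>120)&(V>70)
for nm,mm in(("red",red),("redtop",red&(Z>125)),("blue",win&(H>100)&(H<125)&(S>130))):
    v,u=np.nonzero(mm); X=W[mm]; print(nm,mm.sum(),u.mean(),v.mean(),np.nanmin(X,0),np.nanmax(X,0),np.nanmedian(X,0))
    if nm!="red": print(cv2.minAreaRect(X[np.isfinite(X[:,0])][:,:2].astype(np.float32)))
z=np.load("scene0.npz");
E
```

```text
plate ((521.69580078125, -33.33872985839844), (214.4850616455078, 393.3623352050781), 1.3114607334136963) 11.386503640396258
red 118 331.27966101694915 189.38983050847457 [ 527.23532185 -130.29469446   95.21397391] [568.46099138 -93.84171815 141.44573186] [ 541.59041689 -111.09303229  132.8182717 ]
redtop 95 331.9263157894737 188.32631578947368 [ 528.34011467 -130.29469446  125.55063604] [568.46099138 -93.84171815 141.44573186] [ 544.37961079 -113.14883901  134.07217543]
((548.4901123046875, -112.64981842041016), (39.123321533203125, 36.9488525390625), 66.20406341552734)
blue 119 336.4873949579832 212.85714285714286 [ 451.46736587 -170.36501344    8.07109355] [ 513.46077522 -119.10622293   73.96240054] [ 493.11459871 -128.72866487   64.01422404]
((490.27069091796875, -136.70849609375), (35.656517028808594, 77.63532257080078), 52.260963439941406)
```

View pics/crop.png

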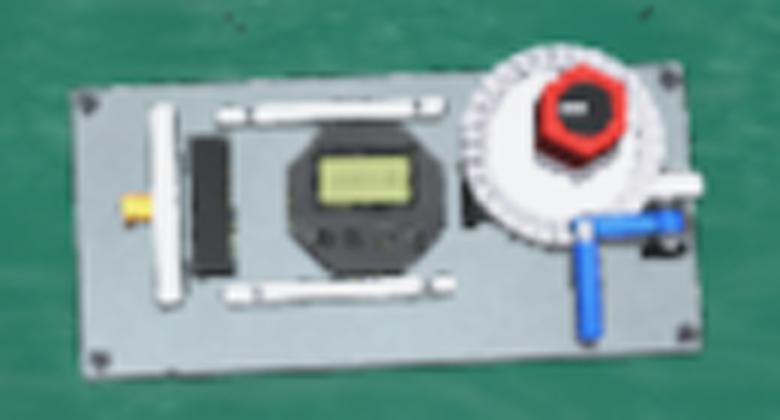

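```bash
cat >> h.py <<'E'
def onplane(u,v,z,k):
    f,cx,cy,R,t=k; d=R.T@np.array([(u-cx)/f,(v-cy)/f,1]); o=-R.T@t; return o+d*(z-o[2])/d[2]
def calib(n,h=420):
    c=viewer.calibration(n); return (h/2/np.tan(np.radians(c["fovy"])/2),c["cx"],c["cy"],cv2.Rodrigues(np.array(c["rvec"],float))[0],np.array(c["tvec"],float).reshape(3))
E
python3 - <<'E'
from h import *
k=calib("top")
cr=lambda x,y:(235+(x+.5)/6-.5,170+(y+.5)/6-.5)
C=np.array([onplane(*cr(*q),12,k)[:2] for q in((72,90),(682,62),(702,350),(84,380))])  # +x+y, +x-y, -x-y, -x+y
print(C, np.linalg.norm(np.roll(C,-1,0)-C,axis=1))
z=np.load("top0.npz"); W=z["W"];p=z["p"]
# edges -> yaw: y axis from long edges
y=(C[0]-C[1])+(C[3]-C[2]); a=np.arctan2(-y[0],y[1]); print("yaw",np.degrees(a)); 
x_=(C[0]-C[3])+(C[1]-C[2]); print("yaw from short",np.degrees(np.arctan2(x_[1],x_[0])))
for nm,q,zz in(("knobtop",(583,115),134),("handle mid",(588,288),64),("handle end",(592,340),64),("wheel",(562,145),49),("disp",(367,203),32),("contact front",(232,205),30),("nose",(462,205),25)):
    print(nm,onplane(*cr(*q),zz,k))
c=C.mean(0); print("centre",c)
# wheel & knob via depth
Z=W[...,2]; m=np.zeros(Z.shape,bool); m[170:240,235:365]=1
mm=m&(abs(Z-49)<4)&(p.min(2)>150); X=W[mm]; print("wheel",mm.sum(),X.min(0),X.max(0),(X.min(0)+X.max(0))/2)
E
```

```text
[[ 577.12997959  132.92997324]
 [ 599.88580909 -178.73936639]
 [ 451.41206932 -189.08408611]
 [ 428.70389782  122.53505305]] [312.49896806 148.83368109 312.44543355 148.78963712]
yaw 4.171888822438487
yaw from short 3.9958484180763874
knobtop [ 545.69974959 -112.33034811  134.        ]
handle mid [ 473.94498188 -124.3189113    64.        ]
handle end [ 448.32916632 -126.42313274   64.        ]
wheel [ 547.77814916 -112.90247221   49.        ]
disp [519.02879628 -17.22750134  32.        ]
contact front [516.65521206  50.37199649  30.        ]
nose [520.43991121 -65.54798249  25.        ]
centre [514.28293896 -28.08960655]
wheel 340 [ 469.84767923 -163.64272276   45.00284419] [599.74494251  88.22285533  52.91104669] [534.79631087 -37.70993371  48.95694544]
```

Emit:
carry_out([
  [0,0,0,-0.03,0,0,-6],
  [0,0.02,-0.012,-0.05,0,0,-12],
  [0,0.05,-0.03,-0.05,0,0,-18],
  [0,0.08,-0.047,-0.05,0,0,-24],
  [0,0.11,-0.065,-0.05,0,0,-30],
  [0,0.14,-0.082,-0.05,0,0,-36],
  [0,0.17,-0.1,-0.05,0,0,-42],
  [0,0.2,-0.117,-0.05,0,0,-48],
  [0,0.23,-0.135,-0.05,0,0,-54],
  [0,0.26,-0.152,-0.05,0,0,-60],
  [0,0.29,-0.17,-0.05,0,0,-66],
  [0,0.32,-0.187,-0.05,0,0,-72],
])

```text
clock: 1.1
eef_pos: [437.7, -247.0, 280.9]
ee_rot: [[-0.055, 0.999, -0.0], [0.999, 0.055, 0.0], [0.0, -0.0, -1.0]]
force: [0.0, -1.0, -0.2]
opening: 85.2
```

```bash
cat >> h.py <<'E'
def yaw():
    s=telemetry.state(); R=s["ee_rot"]; return s,R,np.degrees(np.arctan2(R[1,0],R[0,0]))
def go(x,y,z,yw):
    s,R,a=yaw(); d=R.T@(np.array([x,y,z])-s["eef_pos"]); print("t",s["clock"],"pos",s["eef_pos"],"yaw",a,"q6",s["q"][5]); print("delta mm",d.round(1),"az",round(-(yw-a),2))
E
python3 - <<'E'
from h import *
go(546.5,-112.6,180,124.1)
E
```

```text
t 1.1 pos [ 437.66561879 -246.96992301  280.92757608] yaw 93.136544110855 q6 -46.375869264253296
delta mm [128.2 116.1 100.9] az -30.96
```

Emit:
carry_out([
  [0,0.025,0.023,0.02,0,0,-6],
  [0,0.05,0.046,0.04,0,0,-12],
  [0,0.075,0.069,0.06,0,0,-18],
  [0,0.1,0.092,0.08,0,0,-24],
  [0,0.128,0.116,0.101,0,0,-31],
  [0,0.128,0.116,0.101,0,0,-31],
  [0,0.128,0.116,0.101,0,0,-31],
  [0,0.128,0.116,0.101,0,0,-31],
])

```text
clock: 1.77
eef_pos: [546.4, -115.2, 180.2]
ee_rot: [[-0.557, 0.831, -0.001], [0.831, 0.557, -0.0], [0.0, -0.001, -1.0]]
force: [-0.6, -0.3, -0.0]
opening: 84.9
```

```bash
python3 - <<'E'
from h import *
go(546.5,-112.6,92,124.1)
p,d,W,k=cam("scene"); cv2.imwrite("pics/s1.png",cv2.resize(p[140:280,200:370],None,fx=4,fy=4,interpolation=cv2.INTER_CUBIC)[:,:,::-1])
z=np.load("scene0.npz"); p=z["p"]; W=z["W"]
hsv=cv2.cvtColor(p,cv2.COLOR_RGB2HSV); H,S,V=[hsv[...,i].astype(int) for i in range(3)]
m=np.zeros(H.shape,bool); m[160:220,270:330]=1
red=m&((H<8)|(H>172))&(S>100)&(V>50)
X=W[red]; v,u=np.nonzero(red); print(red.sum(),u.min(),u.max(),v.min(),v.max(),np.nanmin(X,0),np.nanmax(X,0))
print([proj((546.5,-112.6,zz),k) for zz in(94,114,134)], u.mean(),v.mean())
blue=m&(H>100)&(H<125)&(S>130);v,u=np.nonzero(blue); print("blue",u.min(),u.max(),v.min(),v.max(),np.nanmedian(W[blue],0)); print(proj((474,-124.3,62),k))
E
```

```text
t 1.7667 pos [ 546.43826592 -115.21616349  180.1736917 ] yaw 123.83203619538793 q6 -58.1145213480244
delta mm [ 2.1  1.6 88.2] az -0.27
187 286 299 173 191 [ 525.49920477 -299.76541633   -1.4808525 ] [695.04413258 -88.68243896 137.79455022]
[(np.float64(293.3019231348197), np.float64(188.56045327492888)), (np.float64(293.3583293123362), np.float64(183.098143933533)), (np.float64(293.41557870953073), np.float64(177.5541781685563))] 292.8288770053476 182.55614973262033
blue 270 321 160 207 [ 691.81812644 -237.24075727   33.23854663]
(np.float64(314.16134014154386), np.float64(204.23866196889892))
```

View pics/s1.png

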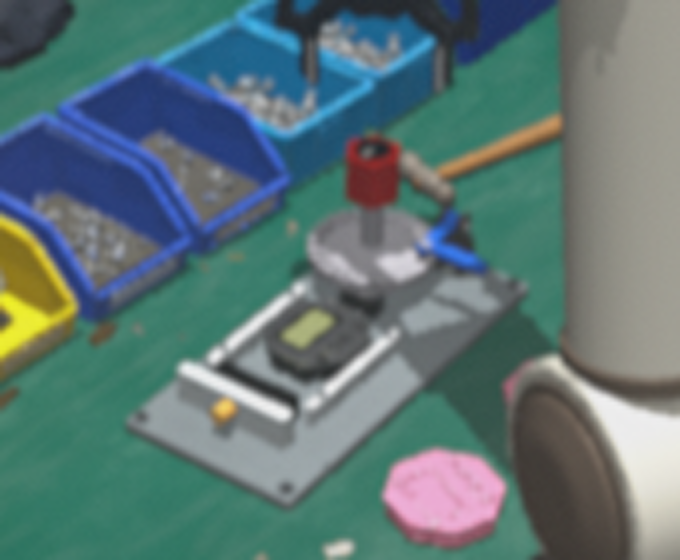

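The scene crop shows the open gripper above and centred on the knob (crop (372,170), picture (293,183)). The projection of my estimate agrees within 1 px. The nose, the display and the pawl (down) are all clear.

Emit:
carry_out([
  [0,0.002,0.002,0.03,0,0,0],
  [0,0.002,0.002,0.06,0,0,0],
  [0,0.002,0.002,0.088,0,0,0],
  [0,0.002,0.002,0.088,0,0,0],
  [0,0.002,0.002,0.088,0,0,0],
  [0,0.002,0.002,0.088,0,0,0],
])

```text
clock: 2.32
eef_pos: [548.4, -113.7, 94.7]
ee_rot: [[-0.556, 0.831, 0.003], [0.831, 0.556, -0.002], [-0.003, 0.002, -1.0]]
force: [0.1, -0.4, 0.1]
opening: 85.1
```

Emit:
carry_out([
  [0.3,0,0,0,0,0,0],
  [0.6,0,0,0,0,0,0],
  [0.8,0,0,0,0,0,0],
  [0.8,0,0,0,0,0,0],
  [0.8,0,0,0,0,0,0],
  [0.8,0,0,0,0,0,0],
  [0.8,0,0,0,0,0,0],
  [0.8,0,0,0,0,0,0],
], newtons=40)

```text
clock: 2.98
eef_pos: [547.2, -113.0, 93.6]
ee_rot: [[-0.557, 0.83, 0.0], [0.83, 0.557, -0.001], [-0.001, -0.001, -1.0]]
force: [-5.4, -2.4, 6.1]
opening: 39.5
```

```bash
python3 - <<'E'
from h import *
go(546.5,-112.6,92,124.1); s,R,a=yaw(); print(s["force"]@R,s["wrist_torque"]@R,s["opening"])
E
```

```text
t 2.9833 pos [ 547.2205707  -113.0340896    93.60601285] yaw 123.85835692711585 q6 -57.845678446474764
delta mm [ 0.8 -0.4  1.6] az -0.24
[ 0.98748041 -5.81472516 -6.09140689] [ 0.4837064   0.16997507 -0.08706246] 39.49264202481927
```

Emit:
carry_out([
  [0.8,0,-0.0005,0,0,0,5],
  [0.8,0,-0.0005,0,0,0,10],
  [0.8,0,-0.0005,0,0,0,15],
  [0.8,0,-0.0005,0,0,0,20],
  [0.8,0,-0.0005,0,0,0,25],
  [0.8,0,-0.0005,0,0,0,30],
  [0.8,0,-0.0005,0,0,0,35],
  [0.8,0,-0.0005,0,0,0,40],
  [0.8,0,-0.0005,0,0,0,45],
  [0.8,0,-0.0005,0,0,0,50],
  [0.8,0,-0.0005,0,0,0,50],
  [0.8,0,-0.0005,0,0,0,50],
])

```text
clock: 3.98
eef_pos: [549.7, -112.6, 93.7]
ee_rot: [[0.279, 0.96, 0.007], [0.96, -0.279, -0.001], [0.001, 0.007, -1.0]]
force: [12.6, 0.9, -3.1]
opening: 40.0
```

```bash
cat > st.py <<'E'
from h import *
go(546.5,-112.6,92,124.1); s,R,a=yaw(); print("knob",124.1-a,s["force"]@R,"tq",s["wrist_torque"],s["opening"])
E
cat > look.py <<'E'
from h import *
import sys
p,d,W,k=cam("scene"); cv2.imwrite(sys.argv[1],cv2.resize(p[150:260,225:345],None,fx=5,fy=5,interpolation=cv2.INTER_CUBIC)[:,:,::-1])
E
python3 st.py; python3 look.py pics/s2.png
```

```text
t 3.9833 pos [ 549.72231231 -112.62940748   93.67136142] yaw 73.81784771293364 q6 -7.867881719434274
delta mm [-0.9 -3.1  1.6] az -50.28
knob 50.28215228706635 [ 4.35224289 11.84125608  3.13701678] tq [ 0.34000999 -0.4927742  -0.00983618] 40.040010050786094
```

View pics/s2.png

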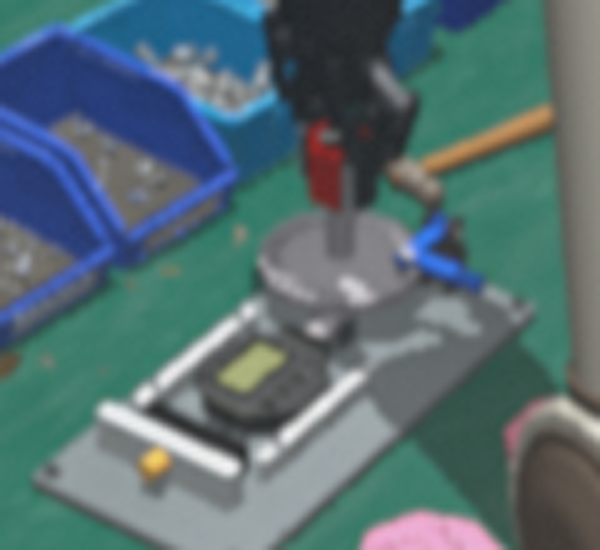

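The display is sliding along ahead of the nose (crop (260,370)), about 10–15 mm short of the contacts, and the pawl is riding the teeth. Next I'll turn in smaller steps.

Emit:
carry_out([
  [0.8,-0.001,0.001,0,0,0,4],
  [0.8,-0.001,0.001,0,0,0,8],
  [0.8,-0.001,0.001,0,0,0,12],
  [0.8,-0.001,0.001,0,0,0,16],
  [0.8,-0.001,0.001,0,0,0,20],
  [0.8,-0.001,0.001,0,0,0,24],
  [0.8,-0.001,0.001,0,0,0,24],
  [0.8,-0.001,0.001,0,0,0,24],
])

```text
clock: 4.7
eef_pos: [551.0, -113.3, 93.7]
ee_rot: [[0.645, 0.764, 0.009], [0.764, -0.645, 0.001], [0.006, 0.006, -1.0]]
force: [14.5, 2.5, -5.0]
opening: 39.6
```

```bash
python3 st.py
```

```text
t 4.7 pos [ 550.98665761 -113.27031707   93.68739599] yaw 49.79910108496479 q6 16.037456241739843
delta mm [-2.4 -3.9  1.6] az -74.3
knob 74.3008989150352 [11.18098252  9.42987653  5.15654978] tq [ 0.87761887 -1.08699843 -0.00747798] 39.635713711807526
```

Emit:
carry_out([
  [0.8,0,0,0,0,0,4],
  [0.8,0,0,0,0,0,8],
  [0.8,0,0,0,0,0,12],
  [0.8,0,0,0,0,0,12],
  [0.8,0,0,0,0,0,12],
])

```text
clock: 5.12
eef_pos: [551.4, -113.7, 93.7]
ee_rot: [[0.79, 0.613, 0.01], [0.613, -0.79, -0.0], [0.008, 0.006, -1.0]]
force: [15.7, 0.1, -5.3]
opening: 39.2
```

```bash
python3 st.py;python3 look.py pics/s3.png
```

```text
t 5.1167 pos [ 551.4408234  -113.73903458   93.67640571] yaw 37.789333304349086 q6 28.035671316502917
delta mm [-3.2 -3.9  1.6] az -86.31
knob 86.31066669565091 [12.38605475  9.52964021  5.46391641] tq [ 0.78035814 -1.3990214  -0.05048279] 39.20998345555088
```

View pics/s3.png

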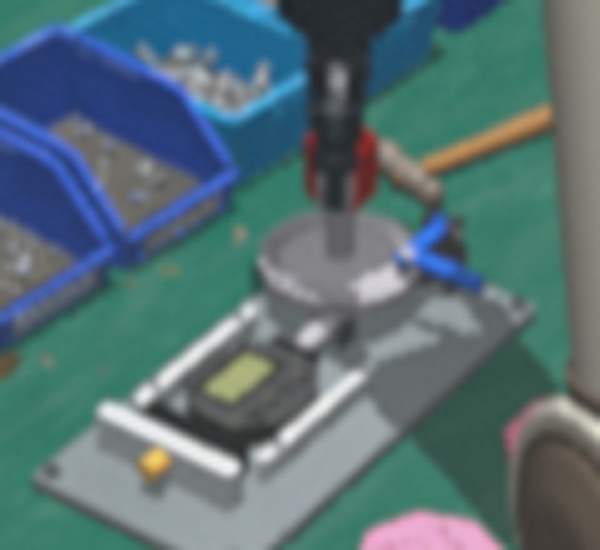

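Emit:
carry_out([
  [0.8,0.0016,0.0012,0,0,0,0],
  [0.8,0.0016,0.0012,0,0,0,0],
  [0.8,0.0016,0.0012,0,0,0,0],
  [0.8,0.0016,0.0012,0,0,0,0],
])

```text
clock: 5.5
eef_pos: [551.5, -113.8, 93.6]
ee_rot: [[0.79, 0.613, 0.005], [0.613, -0.79, -0.0], [0.004, 0.003, -1.0]]
force: [7.4, 2.0, -0.2]
opening: 39.8
```

```bash
python3 st.py
```

```text
t 5.5 pos [ 551.49586742 -113.79796618   93.62483564] yaw 37.829742241623606 q6 28.11162043528383
delta mm [-3.2 -4.   1.6] az -86.27
knob 86.27025775837639 [7.06342054 2.91883425 0.18992294] tq [ 0.51743584 -0.60233479 -0.03304762] 39.82476769501487
```

Emit:
carry_out([
  [0.8,0,0,0,0,0,3],
  [0.8,0,0,0,0,0,6],
  [0.8,0,0,0,0,0,6],
  [0.8,0,0,0,0,0,6],
])

```text
clock: 5.83
eef_pos: [551.7, -114.0, 93.7]
ee_rot: [[0.85, 0.527, 0.006], [0.527, -0.85, -0.001], [0.004, 0.004, -1.0]]
force: [7.4, 0.6, -0.8]
opening: 39.8
```

```bash
python3 st.py
```

```text
t 5.8333 pos [ 551.69350178 -114.04104697   93.65080492] yaw 31.810764807639007 q6 34.12229883519173
delta mm [-3.7 -4.   1.6] az -92.29
knob 92.28923519236099 [6.59991972 3.360179   0.828129  ] tq [ 0.38621427 -0.69240336  0.02185107] 39.75149678919472
```

Emit:
carry_out([
  [0.8,0,0,0,0,0,3],
  [0.8,0,0,0,0,0,6],
  [0.8,0,0,0,0,0,6],
  [0.8,0,0,0,0,0,6],
])

```text
clock: 6.17
eef_pos: [551.9, -114.4, 93.7]
ee_rot: [[0.9, 0.435, 0.006], [0.435, -0.9, -0.001], [0.005, 0.004, -1.0]]
force: [8.1, -0.6, -1.1]
opening: 39.5
```

```bash
python3 st.py
```

```text
t 6.1667 pos [ 551.86988061 -114.351805     93.65148998] yaw 25.806002425481374 q6 40.124889549172856
delta mm [-4.1 -3.9  1.6] az -98.29
knob 98.29399757451861 [7.01770009 4.08433751 1.17502457] tq [ 0.27183513 -0.79612185 -0.07563105] 39.455581472894764
```

Gripper positions over the turn fit a circle: I hold the knob 3.3 mm off axis along tool x, so the axis is at about (549.0,-115.7). The pawl holds at 96°, so I'll open, recentre and look before the final clicks.

Emit:
carry_out([
  [0,0,0,0,0,0,0],
  [0,0,0,0,0,0,0],
  [0,0,0,0,0,0,0],
  [0,0,0,0,0,0,0],
  [0,0,0,0,0,0,0],
  [0,0,0,0,0,0,-2],
  [0,0,0,0,0,0,-2],
])

```text
clock: 6.75
eef_pos: [549.3, -113.8, 92.2]
ee_rot: [[0.884, 0.468, -0.0], [0.468, -0.884, 0.0], [-0.0, -0.0, -1.0]]
force: [-0.9, -0.0, 0.8]
opening: 85.3
```

```bash
python3 - <<'E'
from h import *
go(549,-115.7,93.6,28.1); s,R,a=yaw(); print(s["force"],s["wrist_torque"],s["opening"])
a,_,W,k=cam("top"); b,_,W2,k2=cam("scene")
A=cv2.resize(a[170:240,235:365],None,fx=6,fy=6,interpolation=cv2.INTER_CUBIC)
B=cv2.resize(b[195:255,225:315],None,fx=6,fy=6,interpolation=cv2.INTER_CUBIC)
B=cv2.resize(B,(540,360)); A=cv2.resize(A,(440,237))
o=np.zeros((600,540,3),np.uint8); o[:360]=B; o[360:597,:440]=A
cv2.imwrite("pics/t4.png",o[:,:,::-1])
E
```

```text
t 6.75 pos [ 549.25926941 -113.79429025   92.19416167] yaw 27.894943488534924 q6 38.05940247017925
delta mm [-1.1  1.6 -1.4] az -0.21
[-0.86286344 -0.02491574  0.83393969] [ 0.01389276  0.0084176  -0.01320805] 85.2939681163295
```

View pics/t4.png

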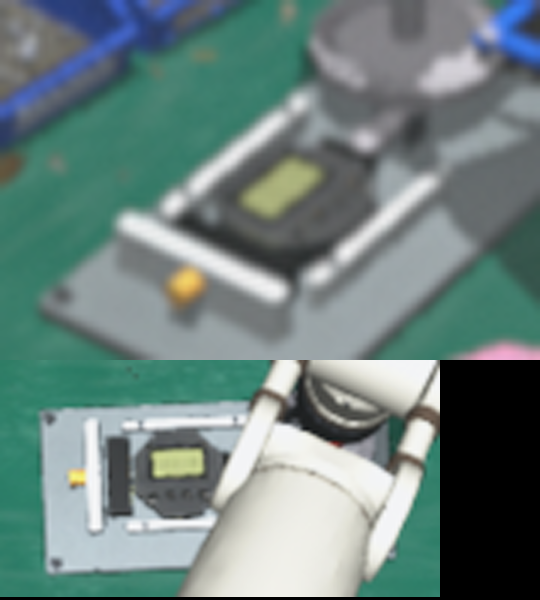

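The top crop shows the display front edge at x≈137 and the contacts' front at x≈130, about 6 mm of gap. The LCD is visible, so its centroid can track the display's travel click by click.

Emit:
carry_out([
  [0,-0.001,0.0016,0,0,0,0],
  [0.3,-0.001,0.0016,0,0,0,0],
  [0.6,-0.001,0.0016,0,0,0,0],
  [0.8,-0.001,0.0016,0,0,0,0],
  [0.8,-0.001,0.0016,0,0,0,0],
  [0.8,-0.001,0.0016,0,0,0,0],
  [0.8,-0.001,0.0016,0,0,0,0],
  [0.8,-0.001,0.0016,0,0,0,0],
  [0.8,-0.001,0.0016,0,0,0,0],
])

```text
clock: 7.6
eef_pos: [549.2, -115.6, 92.5]
ee_rot: [[0.884, 0.467, -0.0], [0.467, -0.884, 0.0], [-0.0, -0.0, -1.0]]
force: [-2.8, 1.1, 3.2]
opening: 40.0
```

```bash
cat > lcd.py <<'E'
from h import *
k=calib("top")
def lcd(p,W=None):
    q=p[185:225,265:320]; h=cv2.cvtColor(cv2.resize(q,None,fx=4,fy=4,interpolation=cv2.INTER_LINEAR),cv2.COLOR_RGB2HSV).astype(int)
    w=((h[...,0]>22)&(h[...,0]<45)&(h[...,2]>110))*np.clip(h[...,1]-50,0,80).astype(float)
    v,u=np.mgrid[:w.shape[0],:w.shape[1]]; c=np.array([(u*w).sum(),(v*w).sum()])/w.sum()
    return onplane(265+(c[0]+.5)/4-.5,185+(c[1]+.5)/4-.5,32,k)[:2], w.sum()
ax=np.array([-np.sin(np.radians(4.1)),np.cos(np.radians(4.1))])
if __name__=="__main__":
    r=[]
    for i in range(2):
        p=viewer.read_camera("top")[0]; c,n=lcd(p); r.append(ax@c)
    c0,n0=lcd(np.load("top0.npz")["p"]); print("LCD travel mm",np.array(r)-ax@c0,n,n0)
E
python3 st.py; python3 lcd.py
```

```text
t 7.6 pos [ 549.22772681 -115.62098295   92.48061655] yaw 27.847770581620548 q6 37.925642208636646
delta mm [-1.  -3.9  0.5] az -96.25
knob 96.25222941837944 [-1.97806643 -2.2623868  -3.17983775] tq [0.25438284 0.32881265 0.04505587] 39.976683307406255
LCD travel mm [25.12034232 25.16731295] 51291.0 50920.0
```

Emit:
carry_out([
  [0.8,0,0,0,0,0,4],
  [0.8,0,0,0,0,0,8],
  [0.8,0,0,0,0,0,12],
  [0.8,0,0,0,0,0,13.5],
  [0.8,0,0,0,0,0,13.5],
  [0.8,0,0,0,0,0,13.5],
])

```text
clock: 8.2
eef_pos: [549.3, -115.7, 92.5]
ee_rot: [[0.969, 0.249, -0.0], [0.249, -0.969, 0.0], [-0.0, -0.0, -1.0]]
force: [-2.2, 0.8, 4.8]
opening: 39.6
```

```bash
python3 st.py; python3 lcd.py
```

```text
t 8.2 pos [ 549.25278378 -115.68585625   92.46293898] yaw 14.391681300614087 q6 51.37837479310312
delta mm [-1.9 -3.7  0.5] az -109.71
knob 109.70831869938591 [-1.94373586 -1.32866957 -4.77028495] tq [ 0.21920996  0.47042395 -0.08214405] 39.5715608855455
LCD travel mm [28.49454785 28.52176732] 51725.0 50920.0
```

Over that click the display moved 3.35 mm against 4.7 mm of ram travel, and the torque rose by about 0.12 N·m. So home was just reached, with roughly 1 mm of squeeze (about 2 N) at click 9. One more click should give about 12 N.

Emit:
carry_out([
  [0.8,0,0,0,0,0,3],
  [0.8,0,0,0,0,0,6],
  [0.8,0,0,0,0,0,9],
  [0.8,0,0,0,0,0,12],
  [0.8,0,0,0,0,0,12],
  [0.8,0,0,0,0,0,12],
], newtons=60)

```text
clock: 8.8
eef_pos: [549.3, -115.8, 92.5]
ee_rot: [[0.999, 0.042, -0.0], [0.042, -0.999, -0.0], [-0.0, 0.0, -1.0]]
force: [-4.5, 0.5, 5.0]
opening: 39.9
```

```bash
python3 st.py; python3 lcd.py
```

```text
t 8.8 pos [ 549.25193107 -115.75173133   92.53299045] yaw 2.395466593744523 q6 63.380127455384496
delta mm [-2.6 -3.3  0.5] az -121.7
knob 121.70453340625546 [-4.43994212 -0.70509674 -5.04716812] tq [0.31132233 0.52750355 0.17944465] 39.94964252921465
LCD travel mm [28.92142287 28.95728561] 52219.0 50920.0
```

The display moved only 0.4 mm for the last 4.2 mm of ram travel and the torque rose 0.26 N·m. That puts it home with a squeeze of about 4.5–5 mm (about 11 N). Letting go.

Emit:
carry_out([
  [0,0,0,0,0,0,0],
  [0,0,0,0,0,0,0],
  [0,0,0,0,0,0,0],
  [0,0,0,0,0,0,0],
  [0,0,0,0,0,0,0],
  [0,0,0,-0.03,0,0,0],
  [0,0,0,-0.06,0,0,0],
  [0,0,0,-0.09,0,0,0],
  [0,0,0,-0.11,0,0,0],
  [0,0,0,-0.11,0,0,0],
])

```text
clock: 9.73
eef_pos: [552.3, -117.0, 208.1]
ee_rot: [[0.999, 0.041, 0.009], [0.041, -0.999, -0.004], [0.009, 0.005, -1.0]]
force: [0.3, -0.4, -0.3]
opening: 85.6
```

```bash
python3 - <<'E'
from h import *
go(471,-126.5,120,4.1)
E
python3 lcd.py
```

```text
t 9.7333 pos [ 552.25705064 -117.00895374  208.14806747] yaw 2.3527640447185894 q6 63.42314378294198
delta mm [-82.4   5.7  87.4] az -1.75
LCD travel mm [28.74119254 28.80667603] 51374.0 50920.0
```

Emit:
carry_out([
  [0,0,0.04,0,0,0,0],
  [0,0,0.08,0,0,0,0],
  [0,0,0.12,0,0,0,0],
  [0,0,0.16,0,0,0,0],
  [0,0,0.2,0,0,0,0],
  [0,0,0.24,0,0,0,0],
  [0,0,0.24,0,0,0,0],
  [0,0,0.24,0,0,0,0],
])

```text
clock: 10.5
eef_pos: [557.7, -357.0, 199.3]
ee_rot: [[0.999, 0.038, -0.003], [0.038, -0.999, 0.003], [-0.003, -0.003, -1.0]]
force: [0.2, 1.0, 0.4]
opening: 85.1
```

```bash
python3 - <<'E'
from h import *
p,d,W,k=cam("top"); p0=np.load("top0.npz")["p"]
f=lambda q:cv2.resize(q[178:222,275:355],None,fx=8,fy=6.5,interpolation=cv2.INTER_CUBIC)
cv2.imwrite("pics/t5.png",np.vstack([f(p0),f(p)])[:,:,::-1])
def hexrot(q):
    s=q[178:202,318:346]; h=cv2.cvtColor(s,cv2.COLOR_RGB2HSV).astype(int); return s
a,b=hexrot(p0),hexrot(p)
# compare same-phase: image difference under candidate rotation of hex about its top centre
ga,gb=[cv2.cvtColor(x,cv2.COLOR_RGB2GRAY).astype(float) for x in(a,b)]
print("knob diff",abs(a.astype(int)-b).mean())
E
python3 lcd.py; python3 -c "
from h import *;go(471,-126.5,120,4.1)"
```

```text
knob diff 5.678571428571429
LCD travel mm [28.72921508 28.72694114] 52453.0 50920.0
t 10.65 pos [ 558.81407066 -354.02424956  200.93554849] yaw 2.398349329398818 q6 44.78955991318355
delta mm [ -78.1 -230.8   81.5] az -1.7
```

View pics/t5.png

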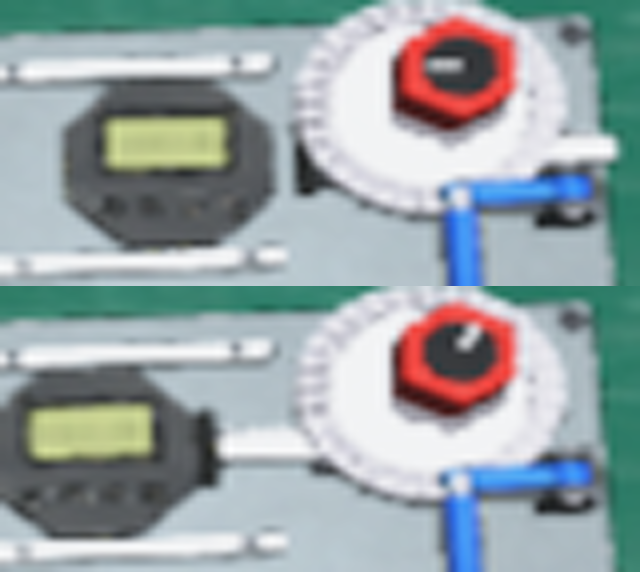

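The lower panel (now) against the upper one (start): hex in the same phase, white mark turned 120° clockwise to (468,335), pawl down. The nose is against the display's back edge, so click 10 holds with the hand away. Now the pawl.

Emit:
carry_out([
  [0.3,-0.01,-0.035,0,0,0,-1.7],
  [0.3,-0.025,-0.07,0,0,0,-1.7],
  [0.3,-0.04,-0.105,0,0,0,-1.7],
  [0.3,-0.05,-0.14,0,0,0,-1.7],
  [0.3,-0.065,-0.175,0,0,0,-1.7],
  [0.3,-0.077,-0.21,0,0,0,-1.7],
  [0.3,-0.077,-0.23,0.03,0,0,-1.7],
  [0.3,-0.077,-0.23,0.06,0,0,-1.7],
  [0.3,-0.077,-0.23,0.08,0,0,-1.7],
  [0.3,-0.077,-0.23,0.08,0,0,-1.7],
  [0.3,-0.077,-0.23,0.08,0,0,-1.7],
  [0.3,-0.077,-0.23,0.08,0,0,-1.7],
], newtons=20)

```text
clock: 11.65
eef_pos: [473.6, -128.9, 123.8]
ee_rot: [[0.997, 0.071, 0.002], [0.071, -0.997, -0.001], [0.002, 0.001, -1.0]]
force: [-0.8, -0.3, 0.3]
opening: 59.9
```

```bash
python3 - <<'E'
from h import *
go(472,-127,48,4.1);print(telemetry.state()["opening"])
E
python3 look.py pics/s6.png
```

```text
t 11.65 pos [ 473.58777866 -128.85187372  123.7660463 ] yaw 4.089081928044045 q6 56.54688753943773
delta mm [-1.6 -2.1 75.8] az -0.01
59.93112596808973
```

View pics/s6.png

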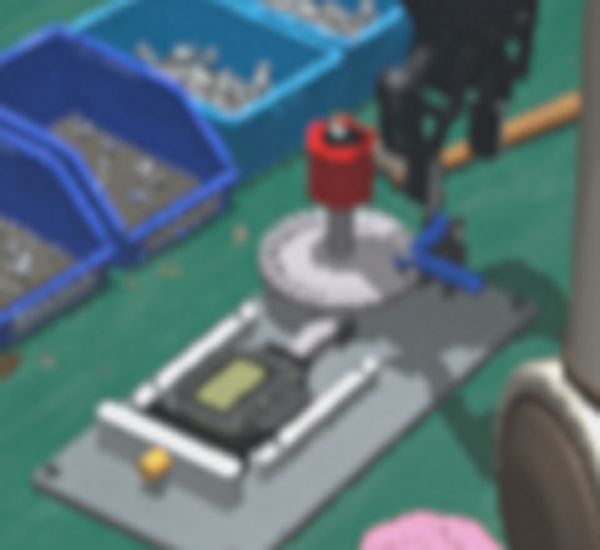

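Fingertips at crop (433,200) and (485,150) straddle the handle (450,270) from above, clear of the knob.

Emit:
carry_out([
  [0.3,-0.002,-0.002,0.025,0,0,0],
  [0.3,-0.002,-0.002,0.05,0,0,0],
  [0.3,-0.002,-0.002,0.075,0,0,0],
  [0.3,-0.002,-0.002,0.075,0,0,0],
  [0.3,-0.002,-0.002,0.075,0,0,0],
])

```text
clock: 12.12
eef_pos: [470.6, -127.1, 47.8]
ee_rot: [[0.998, 0.07, -0.001], [0.07, -0.998, 0.0], [-0.001, -0.0, -1.0]]
force: [-0.1, -0.1, -0.0]
opening: 59.9
```

Emit:
carry_out([
  [0.5,0,0,0,0,0,0],
  [0.7,0,0,0,0,0,0],
  [0.95,0,0,0,0,0,0],
  [0.95,0,0,0,0,0,0],
  [0.95,0,0,0,0,0,0],
  [0.95,0,0,0,0,0,0],
  [0.95,0,0,0,0,0,0],
], newtons=20)

```text
clock: 12.7
eef_pos: [471.5, -127.2, 48.5]
ee_rot: [[0.998, 0.071, 0.002], [0.071, -0.998, -0.001], [0.002, 0.001, -1.0]]
force: [0.1, 1.7, 7.0]
opening: 11.4
```

```bash
python3 st.py
```

```text
t 12.7 pos [ 471.52251192 -127.23259021   48.47407542] yaw 4.046971888976547 q6 56.61323649681528
delta mm [ 75.9  -9.3 -43.4] az -120.05
knob 120.05302811102345 [ 0.20456323 -1.70846068 -6.99483397] tq [ 0.28359325 -0.00716453 -0.0293473 ] 11.417143572763676
```

Emit:
carry_out([
  [0.95,0,0.0005,-0.005,0,0,0],
  [0.95,0,0.002,-0.0105,0,0,0],
  [0.95,0,0.004,-0.016,0,0,0],
  [0.95,0,0.0073,-0.0217,0,0,0],
  [0.95,0,0.0112,-0.0265,0,0,0],
  [0.95,0,0.0159,-0.0309,0,0,0],
  [0.95,0,0.0211,-0.0344,0,0,0],
  [0.95,0,0.0268,-0.0371,0,0,0],
  [0.95,0,0.0268,-0.0371,0,0,0],
])

```text
clock: 13.45
eef_pos: [472.9, -151.0, 87.5]
ee_rot: [[0.998, 0.071, -0.001], [0.071, -0.997, 0.006], [-0.0, -0.006, -1.0]]
force: [-7.3, 16.5, 27.5]
opening: 10.7
```

```bash
python3 st.py; python3 lcd.py
```

```text
t 13.45 pos [ 472.91000448 -150.96896667   87.46034997] yaw 4.044858929790663 q6 53.940571039359966
delta mm [ 76.1 -33.1  -4.4] az -120.06
knob 120.05514107020933 [ -6.15068914 -17.19591357 -27.41861848] tq [ 3.00771232  1.22804515 -0.01010965] 10.665217479651552
LCD travel mm [28.47642115 28.47369825] 51012.0 50920.0
```

Emit:
carry_out([
  [0.95,0,0.003,-0.003,0,0,0],
  [0.95,0,0.008,-0.004,0,0,0],
  [0.95,0,0.013,-0.0045,0,0,0],
  [0.95,0,0.018,-0.0045,0,0,0],
  [0.95,0,0.023,-0.004,0,0,0],
  [0.95,0,0.027,-0.003,0,0,0],
  [0.95,0,0.031,-0.0015,0,0,0],
  [0.95,0,0.031,-0.0015,0,0,0],
])

```text
clock: 14.22
eef_pos: [475.2, -185.2, 85.8]
ee_rot: [[0.998, 0.07, 0.001], [0.07, -0.998, -0.0], [0.001, 0.0, -1.0]]
force: [4.2, 2.8, 2.1]
opening: 10.9
```

```bash
python3 st.py; python3 lcd.py; python3 look.py pics/s7.png
```

```text
t 14.2167 pos [ 475.23845254 -185.2381727    85.82891768] yaw 4.0035853272126545 q6 51.06376666051275
delta mm [ 76.2 -67.5  -6.1] az -120.1
knob 120.09641467278735 [ 4.41003754 -2.54386424 -2.1289853 ] tq [ 0.63370158 -0.60256864  0.03398541] 10.920296052553145
LCD travel mm [28.47431451 28.50164519] 51446.0 50920.0
```

View pics/s7.png

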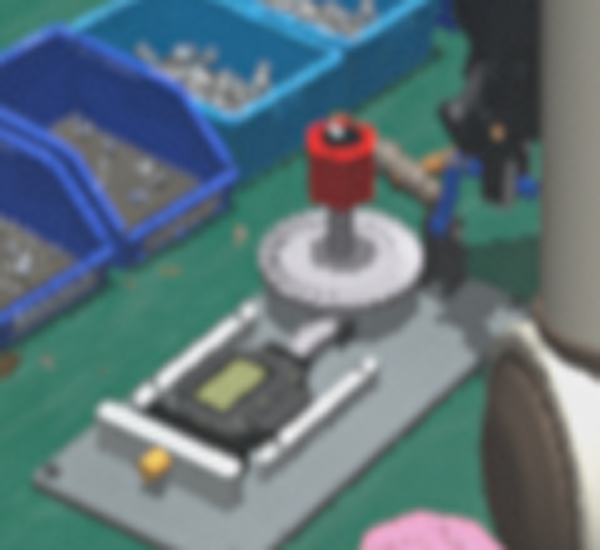

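The pawl arm is lifted and tilted back past upright (crop (445,190)), and the display still sits at the contacts. Release and rise.

Emit:
carry_out([
  [0.3,0,0,0,0,0,0],
  [0.3,0,0,0,0,0,0],
  [0.3,0,0,0,0,0,0],
  [0.3,0,0,0,0,0,0],
  [0.3,0,0,-0.03,0,0,0],
  [0.3,0,0,-0.06,0,0,0],
  [0.3,0,0,-0.09,0,0,0],
  [0,0,0,-0.11,0,0,0],
  [0,0,0,-0.11,0,0,0],
])

```text
clock: 15.12
eef_pos: [477.0, -186.5, 201.2]
ee_rot: [[0.997, 0.071, 0.007], [0.071, -0.997, -0.006], [0.007, 0.006, -1.0]]
force: [1.2, -0.0, 0.4]
opening: 81.4
```

```bash
python3 - <<'E'
from h import *
go(549.1,-115.7,195,4.1); s,R,a=yaw(); print(s["force"],s["opening"])
p,d,W,k=cam("top"); hsv=cv2.cvtColor(p,cv2.COLOR_RGB2HSV)
a=cv2.resize(p[170:240,275:375],None,fx=6,fy=6,interpolation=cv2.INTER_CUBIC)
q=cam("scene")[0]; b=cv2.resize(q[160:230,270:345],None,fx=2.5,fy=6,interpolation=cv2.INTER_CUBIC)
b=cv2.resize(q[165:225,285:335],(190,228))
o=np.zeros((420,790,3),np.uint8); o[:,:600]=a; o[:228,600:]=b
cv2.imwrite("pics/t8.png",o[:,:,::-1])
E
```

```text
t 15.1167 pos [ 476.99620566 -186.49900722  201.17960128] yaw 4.046550000596211 q6 51.086634430821896
delta mm [ 76.9 -65.6   6.3] az -0.05
[ 1.17390754 -0.02903851  0.41543961] 81.42178425259175
```

View pics/t8.png

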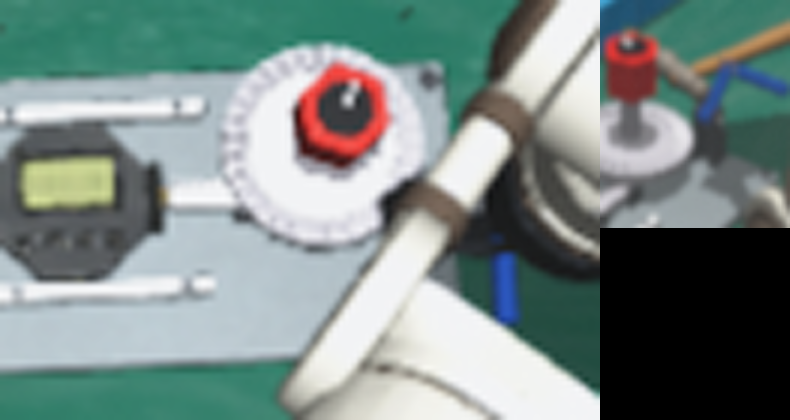

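The pawl is thrown back (handle at (505,285), scene inset (760,80)), the display is still seated, and the knob has relaxed to about 111° as expected. I'll regrasp on the axis at yaw ≈13.4°.

Emit:
carry_out([
  [0,0.025,-0.022,0,0,0,-4],
  [0,0.05,-0.044,0,0,0,-9.3],
  [0,0.077,-0.066,0,0,0,-9.3],
  [0,0.077,-0.066,0,0,0,-9.3],
  [0,0.077,-0.066,0,0,0,-9.3],
  [0,0.077,-0.066,0,0,0,-9.3],
])

```text
clock: 15.72
eef_pos: [545.6, -113.1, 193.9]
ee_rot: [[0.973, 0.231, -0.004], [0.231, -0.973, 0.001], [-0.003, -0.002, -1.0]]
force: [-0.7, 0.5, 0.3]
opening: 85.9
```

```bash
python3 - <<'E'
from h import *
go(549.1,-115.7,93,13.4)
E
```

```text
t 15.7167 pos [ 545.64457456 -113.11024295  193.93846526] yaw 13.364814529253135 q6 52.52568466822707
delta mm [  3.1   3.5 100.9] az -0.04
```

Emit:
carry_out([
  [0,0.001,0.002,0.035,0,0,0],
  [0,0.001,0.002,0.07,0,0,0],
  [0,0.001,0.002,0.1,0,0,0],
  [0,0.001,0.002,0.1,0,0,0],
  [0,0.001,0.002,0.1,0,0,0],
  [0,0.001,0.002,0.1,0,0,0],
  [0,0.001,0.002,0.1,0,0,0],
  [0,0.001,0.002,0.1,0,0,0],
])

```text
clock: 16.38
eef_pos: [549.8, -116.0, 98.4]
ee_rot: [[0.973, 0.231, 0.004], [0.231, -0.973, -0.002], [0.003, 0.003, -1.0]]
force: [0.1, -0.1, -0.2]
opening: 85.1
```

```bash
python3 - <<'E'
from h import *
go(549.1,-115.7,93,13.4)
E
```

```text
t 16.3833 pos [ 549.80929643 -115.99506081   98.43289294] yaw 13.333157253806794 q6 52.43586192093281
delta mm [-0.6 -0.5  5.4] az -0.07
```

Centred; close and unwind anticlockwise.

Emit:
carry_out([
  [0.4,0,0,0.004,0,0,0],
  [0.7,0,0,0.004,0,0,0],
  [0.8,0,0,0.004,0,0,0],
  [0.8,0,0,0.004,0,0,0],
  [0.8,0,0,0.004,0,0,0],
  [0.8,0,0,0.004,0,0,0],
  [0.8,0,0,0.004,0,0,0],
], newtons=40)

```text
clock: 16.97
eef_pos: [548.6, -115.8, 92.4]
ee_rot: [[0.973, 0.231, 0.001], [0.231, -0.973, -0.001], [0.001, 0.001, -1.0]]
force: [0.5, -3.7, 2.5]
opening: 39.7
```

```bash
python3 st.py; python3 lcd.py
```

```text
t 16.9667 pos [ 548.64883298 -115.77024927   92.36914083] yaw 13.350140884444555 q6 52.43519536172202
delta mm [-1.4 -3.6  0.4] az -110.75
knob 110.74985911555544 [-0.30844054  3.68675493 -2.52585878] tq [-0.53320691  0.0394806   0.06253027] 39.696482896605154
LCD travel mm [28.6480621 28.7293361] 51692.0 50920.0
```

Emit:
carry_out([
  [0.8,0,0,0,0,0,-4],
  [0.8,0,0,0,0,0,-9],
  [0.8,0,0,0,0,0,-14],
  [0.8,0,0,0,0,0,-19],
  [0.8,0,0,0,0,0,-24],
  [0.8,0,0,0,0,0,-29],
  [0.8,0,0,0,0,0,-34],
  [0.8,0,0,0,0,0,-39],
  [0.8,0,0,0,0,0,-44],
  [0.8,0,0,0,0,0,-49],
  [0.8,0,0,0,0,0,-54],
  [0.8,0,0,0,0,0,-60],
])

```text
clock: 18.07
eef_pos: [548.9, -116.0, 92.4]
ee_rot: [[0.283, 0.959, 0.002], [0.959, -0.283, -0.001], [-0.001, 0.002, -1.0]]
force: [0.9, -4.9, 1.6]
opening: 39.5
```

```bash
python3 st.py; python3 lcd.py
```

```text
t 18.0667 pos [ 548.87532957 -116.01116647   92.37367282] yaw 73.5511164451647 q6 -7.783560626804618
delta mm [ 2.6 -3.2  0.4] az -50.55
knob 50.5488835548353 [-4.42874654  2.2681184  -1.63554204] tq [-0.77673642 -0.05539733 -0.1661915 ] 39.45682450078016
LCD travel mm [28.57842438 28.5673034 ] 51800.0 50920.0
```

Emit:
carry_out([
  [0.8,0,0,0,0,0,-5],
  [0.8,0,0,0,0,0,-10],
  [0.8,0,0,0,0,0,-15],
  [0.8,0,0,0,0,0,-20],
  [0.8,0,0,0,0,0,-25],
  [0.8,0,0,0,0,0,-30],
  [0.8,0,0,0,0,0,-35],
  [0.8,0,0,0,0,0,-40],
  [0.8,0,0,0,0,0,-45],
  [0.8,0,0,0,0,0,-49],
  [0.8,0,0,0,0,0,-50],
  [0.8,0,0,0,0,0,-50],
])

```text
clock: 19.17
eef_pos: [549.2, -116.0, 92.4]
ee_rot: [[-0.55, 0.835, 0.002], [0.835, 0.55, -0.001], [-0.002, 0.001, -1.0]]
force: [2.5, -5.1, 1.1]
opening: 39.7
```

```bash
python3 st.py; python3 lcd.py
```

```text
t 19.1667 pos [ 549.16784591 -115.9810001    92.39793057] yaw 123.37266859935872 q6 -57.60859124251535
delta mm [ 4.3 -0.4  0.4] az -0.73
knob 0.7273314006412761 [-5.64683366 -0.68763531 -1.12834596] tq [-0.60750967 -0.21571824  0.0619063 ] 39.680304981309106
LCD travel mm [28.58139606 28.59283471] 51808.0 50920.0
```

Emit:
carry_out([
  [0,0,0,0,0,0,0],
  [0,0,0,0,0,0,0],
  [0,0,0,0,0,0,0],
  [0,0,0,0,0,0,0],
  [0,0,0,0,0,0,0],
  [0,0,0,-0.03,0,0,0],
  [0,0,0,-0.06,0,0,0],
  [0,0,0,-0.09,0,0,0],
  [0,0,0,-0.11,0,0,0],
  [0,0,0,-0.11,0,0,0],
])

```text
clock: 20.1
eef_pos: [551.1, -116.1, 207.7]
ee_rot: [[-0.55, 0.835, 0.009], [0.835, 0.55, -0.004], [-0.008, 0.005, -1.0]]
force: [0.4, -0.1, 0.4]
opening: 85.7
```

```bash
python3 st.py; python3 lcd.py
```

```text
t 20.1 pos [ 551.1367894  -116.14961503  207.71453152] yaw 123.35408849208251 q6 -57.558420730342384
delta mm [  6.5  -2.6 115.7] az -0.75
knob 0.7459115079174836 [-0.30589394  0.27251364 -0.34817781] tq [0.01844314 0.06473635 0.01949545] 85.74459251119585
LCD travel mm [28.58894031 28.55963435] 51833.0 50920.0
```

Emit:
carry_out([
  [0,-0.03,-0.02,0,0,0,0],
  [0,-0.06,-0.04,0,0,0,0],
  [0,-0.09,-0.06,0,0,0,0],
  [0,-0.12,-0.08,0,0,0,0],
  [0,-0.15,-0.1,0,0,0,0],
  [0,-0.18,-0.12,0,0,0,0],
  [0,-0.2,-0.132,0,0,0,0],
  [0,-0.2,-0.132,0,0,0,0],
  [0,-0.2,-0.132,0,0,0,0],
])

```text
clock: 20.95
eef_pos: [546.8, -355.0, 199.3]
ee_rot: [[-0.548, 0.837, -0.003], [0.836, 0.548, 0.003], [0.004, -0.001, -1.0]]
force: [-0.4, 0.1, 0.9]
opening: 85.3
```

```bash
python3 - <<'E'
from h import *
p=cam("top")[0]; q=cam("scene")[0]
a=cv2.resize(p[170:240,235:375],None,fx=5.5,fy=5,interpolation=cv2.INTER_CUBIC)
b=cv2.resize(q[160:210,280:340],(288,240),interpolation=cv2.INTER_CUBIC)
o=np.zeros((600,770,3),np.uint8); o[:350]=a; o[352:592,:288]=b
cv2.imwrite("pics/t9.png",o[:,:,::-1]); s=telemetry.state(); print(s["clock"],s["eef_pos"],s["force"])
E
```

```text
21.05 [ 547.51708481 -353.26035343  200.26290833] [0.89340634 0.34471204 0.00727844]
```

View pics/t9.png

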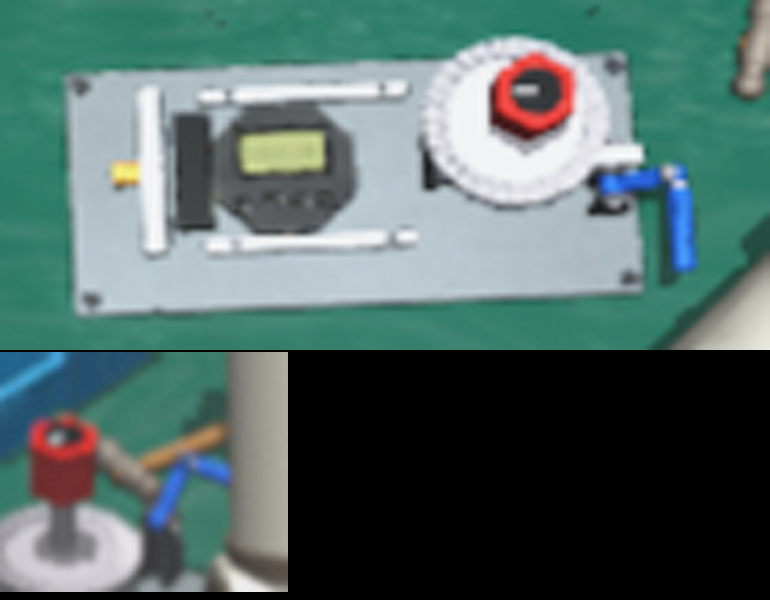

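The display is against the contacts (front edge at (213,168)), the ram is withdrawn, the knob mark points left as at the start, and the pawl is back with its handle at (682,220). The arm is clear.

```bash
python3 -c "
from workcell import hand_in; print(hand_in())"
```

```text
the job is handed in; nothing more can be done
None
```

I finished the job and handed it in at about 21 s on the robot's clock; `hand_in()` gives no verdict, so success is judged from my own checks.

- **Pressing:** I turned the knob clockwise to click 10 (120°). Home was felt just before click 9. Over the last click the display moved only about 0.4 mm for roughly 4.2 mm of ram travel, and the torque rose about 0.26 N·m. I estimate the pawl alone held about 4.5 mm of squeeze, or 11 N. With the hand off and the arm moved aside, the picture showed the knob still at 120° and the pawl down.
- **Withdrawing:** I gripped the blue handle and threw the pawl back. I then regrasped the knob, which had eased back to about 111°, and wound it anticlockwise to about 0.7° from its stop.
- **Last picture:** The display is against the contacts, 28.6 mm from where it started. The ram is withdrawn, the pawl is thrown back and the arm is clear. I didn't measure the bystanders, but the arm never went near the tape or spare display and passed the housing only at 190 mm or higher.

**Disagreements:**
- The camera's knob position was about 3 mm off the one felt in the grip. My first grip was therefore off-centre, with side forces up to about 16 N, until I recentred it.
- The pawl swing briefly showed about 27 N upward at the wrist (33 N in all), because my arc was slightly off.
- The display's measured position drifted back 0.4 mm after its peak, which is within the measuring noise.

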